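# Switch the specimen sorting chute

### The job

The bench sorting chute is still set for the left-hand chute, but the three round specimen mounts waiting on its upper feed track belong in the right-hand one: press down the raised right end of the rocker lever in front until the seesaw gate lies over against its other stop, then press the round button of the feed stop down and keep it down until all three mounts have rolled past the stop, and let it come up again. Work with the fingertips only: do not touch or lift any mount, and leave the two in the left chute and the small things lying about where they are.

Things in the scene. Friction and masses are not known exactly. Their poses are not given: they have to be found in the camera images.
- sorter: bench sorting chute fixed to the worktop, 390 wide (y) x 165 x 160 mm: base, grey back plate, 24 mm deep channel in which mounts roll on their rims. Origin on the worktop under the pivot, mid-channel; z up, +y left, -x front (robot's side). Feed track upper left; left and right chutes fall from the gate to end stops at y = +-0.178. Channel front and clear window end at x = -0.02
- gate (a joint): seesaw gate with its rocker lever (one part) on a level shaft 75 mm above the worktop over the sorter's origin. 0 level; negative: right end up, mounts go to the left chute; positive: right end down, mounts go to the right chute. Stops at -0.40 and +0.40 rad; starts at -0.40 to -0.28. The stiff pivot holds it wherever it is left (1.6 N at a pad moves it)
- right_pad (a point): centre of the black round pad on the right end of the rocker lever: a roller-shaped pad 18 mm in diameter and 26 mm long (along the sorter's x), 85 mm in front of the channel's middle and 58 mm from the pivot; its top is 9 mm above this point. At +0.40 rad this point is 52 mm above the worktop.
- left_pad (a point): centre of the like pad on the left end of the rocker lever, 116 mm from the right one; the line from right to left pad, seen from above, is the sorter's +y
- stop (a joint): feed stop, travel of its button downwards: 0 = up (its tongue stands 12 mm out of the feed track and holds the mounts back), 0.015 m = fully down (tongue below the track, the mounts roll off in about a second). A spring of 1.5 N (3 N when down) brings it up again
- button_top (a point): middle of the top of the feed stop's black round button, 24 mm in diameter, 160 mm above the worktop when up, 28 mm in front of the channel's middle and 93 mm left of the pivot; it is pressed straight down and stands higher than the mounts behind it
- waiting_1_centre (a point): centre of a resin specimen mount, a disc 30 mm in diameter standing on its rim, 16 mm thick, lowest of the three, against the stop
- waiting_2_centre (a point): centre of a resin specimen mount, a disc 30 mm in diameter standing on its rim, 20 mm thick, the middle one
- waiting_3_centre (a point): centre of a resin specimen mount, a disc 30 mm in diameter standing on its rim, 16 mm thick, the uppermost
- done_1_centre (a point): centre of a resin specimen mount, a disc 30 mm in diameter standing on its rim, 18 mm thick, lowest in the left chute, to be left there
- done_2_centre (a point): centre of a resin specimen mount, a disc 30 mm in diameter standing on its rim, 18 mm thick, second in the left chute, to be left there
- loupe: small black loupe, 38 mm across and 38 mm high, in front of the sorter's right end; a bystander (origin under its middle)
- tweezers: tweezers, 123 mm long, lying in front of its left end; a bystander (origin under its middle)
- hex_key: small hex key, 72 mm long, lying in front of its middle; a bystander (origin under its middle)
- steel_sample_1: round steel sample, 42 mm across, 22 mm high, at the right; a bystander (origin under its middle)
- steel_sample_3: round steel sample, 40 mm across, 17 mm high, at the right; a bystander (origin under its middle)
- ref_block: hardness reference block 38x60x13 mm, at the right; a bystander (origin under its middle)

How it is judged (in metres and radians):
On the way, in this order (a step that is already met when the one before it is completed fails the run):
1. the gate is rocked right over (beyond 0.35 rad) while the three mounts still wait behind the stop (value of joint gate above 0.35 rad and y of each of waiting_1_centre, waiting_2_centre, waiting_3_centre in the frame of sorter above 0.078 m), for 0.2 s.
2. with the gate over, the feed stop is pressed down (more than 10 mm) (value of joint gate above 0.35 rad and value of joint stop above 0.01 m), for 0.2 s.
At the end, for the whole second after the job is handed in: the gate stands beyond +0.35 rad (right end down), the feed stop is up again (within 2 mm), and all three mounts that waited lie at rest in the right chute, between 60 and 182 mm right of the pivot and inside the channel (value of joint gate above 0.35 rad and value of joint stop below 0.002 m and y of waiting_1_centre in the frame of sorter between -0.182 and -0.06 m and z of waiting_1_centre in the frame of sorter between 0.03 and 0.085 m and x of waiting_1_centre in the frame of sorter between -0.012 and 0.012 m and linear speed of each of waiting_1, waiting_2, waiting_3 below 0.03 m/s and y of waiting_2_centre in the frame of sorter between -0.182 and -0.06 m and z of waiting_2_centre in the frame of sorter between 0.03 and 0.085 m and x of waiting_2_centre in the frame of sorter between -0.012 and 0.012 m and y of waiting_3_centre in the frame of sorter between -0.182 and -0.06 m and z of waiting_3_centre in the frame of sorter between 0.03 and 0.085 m and x of waiting_3_centre in the frame of sorter between -0.012 and 0.012 m); the robot touches nothing.
It fails at once if a mount is touched by the fingers (contact force between the fingers and waiting_1 above 0.5 N or contact force between the fingers and waiting_2 above 0.5 N or contact force between the fingers and waiting_3 above 0.5 N or contact force between the fingers and done_1 above 0.5 N or contact force between the fingers and done_2 above 0.5 N).
It fails at once if a mount is lifted (height (world z) of any of waiting_1_centre, waiting_2_centre, waiting_3_centre above 0.17 m or height (world z) of any of done_1_centre, done_2_centre above 0.1 m).
It fails at once if a mount of the left chute is moved out of place (more than 20 mm) (distance of any of done_1_centre, done_2_centre from where it was at the start of the episode above 0.02 m).
It fails at once if loupe, tweezers, hex key, samples or hardness block are pushed aside (more than 20 mm) (distance of any of loupe, tweezers, hex_key, steel_sample_1, steel_sample_3, ref_block from where it was at the start of the episode above 0.02 m).
It also fails if it takes over 40 s, if anything falls off the work surface, if the arm or the gripper's body presses on something with over 40 N, if the wrist force passes 120 N, or if a joint passes its speed limit or range.

### The arm

A 6-joint arm with a two-finger parallel gripper is mounted at the origin on a cart in front of the work surface, level with it; the furniture and walls round the work are solid. World frame = base frame: x ahead of the robot, y to its left, z up, the work surface at z = 0. Lengths are in m, angles in degrees, forces in N, time in s.
With the tool pointing down it reaches from about 0.4 to 0.825 m from the base axis. Payload 7 kg.
Tool frame: the origin (TCP) lies on the centre line of the jaws, within the pads' length; the fingertips stand 19 mm ahead of it and the grasp point (between the pads) is the TCP; z points along the fingers, y is the line along which they close (so a half turn about z gives the same grasp; the last joint's range is limited). The gripper opens to 88 mm and grips with 3 to 60 N. Pads are 19 mm wide; open, the fingers measure 130 mm over their backs; the gripper's body (78 mm by 193 mm) begins 47 mm behind the grasp point.
Start: joints at [-59.066, 20.546, 0.682, 0, -70.136, -16.507], TCP at [0.168, -0.654, 0.246] pointing down, gripper open.
Joint ranges: [-176.03, 176.03], [-82.01, 121.73], [-58.28, 71.71], [-173.87, 95.51], [-174.79, -0.11], [-173.66, 173.66]. Speed limits (degrees/s): [136.94, 136.94, 172.46, 180, 180, 180].

### API

Orientations are given as [roll, pitch, yaw] about the fixed x, y, z axes, in that order (R = Rz(yaw) Ry(pitch) Rx(roll)).
In Python, from plant import * gives the robot as it stands. The module is installed in compiled form; this text tells all that it offers.
- The arm moves only by the tool play_rows, never from a script. Its argument "deltas" is a list of rows, each a list of 6 numbers: the shift along the world's x, y, z scaled (see below), then the turn, a rotation vector about the world's x, y, z scaled (see below). A call has 1 to 10 rows; each row shifts and turns the commanded pose from where the row before left it; what a row does not reach is not made up. The controller multiplies each number of a shift by 800 mm and each number of a turn by 180 degrees. A row lasts 1/10 s, in which the tool goes at most 50 mm and 8.59 degrees, less where a joint would pass 70% of its speed; a pose out of reach is approached as far as the arm can. A call with a number of a shift or a turn outside -1 to 1 is refused whole. A call with a gripper value outside its range is refused whole. "gripper" is the gripper command: -1 is shut, 1 is fully open, values between are in proportion, set as the call begins (left out, the last holds). The fingers move at their own pace and stop on an object; the grip force is fixed at half the most. Time passes only in rows, so rows that do not move let the fingers close. It gives the time, the measured TCP pose, the force, the opening and the grip force at its end, in the units of the state.
- get_obs(): the state, without advancing time (a new reading comes with each control period).
- snapshot(name): name is "scene" or "top"; returns (picture, depth): 420x560x3 uint8, blue, green, red; 420x560 float32, m along the optical axis (not along the pixel's ray), 0 where there is no reading.
- camera_model(name): a dict with "fx", "fy", "cx", "cy" (pixels), "world_to_cam" (4x4, takes a point from world to camera coordinates). Camera axes: x right, y down, z forward; pixel columns grow to the right and rows downward; lengths in m; the calibration is good to about 2 mm. A picture is of the moment at which its call begins. camera_model takes no time and is no camera call.
- close_job(): hands the job in; it is judged then, once.
The state is a dict: "clock": time; "joint_pos": joint angles; "qvel": joint speeds; "tau": joint torques, N m; "tool_pos": TCP position; "orientation": TCP orientation; "force": force on the tool from outside, world axes, zero at the start; "moment": the same for the moment, N m; "opening": finger opening in m; "gripper_force": force on a finger pad.
Only numpy, scipy, OpenCV 4.12 (cv2) and the standard library are available. Lean on these libraries where they do the work, as an engineer would, in place of code of your own. Each camera call takes 0.05 s, during which the arm holds its last target. There are 200 camera calls.

## Working session

There is one attempt and no reset: what is moved stays moved. The work goes in short steps, Python scripts to look and compute and a tool call to move; the robot and the scene stay as the last step left them, time stands still between calls to the robot, and variables do not carry over. Pictures are saved under pics/ and viewed, at most 10 in all, crops included, and the job is handed in when it is done.

Besides the shell and the picture viewer there is one more tool, called after "Call:" as name(argument=value, ...), one argument or row to a line, values as JSON. play_rows: Moves the arm, as the interface text tells. Its arguments: {"type":"object","properties":{"deltas":{"type":"array","items":{"type":"array","items":{"type":"number","minimum":-1,"maximum":1}}},"gripper":{"type":"number"}},"required":["deltas"]}

```bash
mkdir -p pics
python3 - <<'E'
from plant import *
import cv2,numpy as np
for n in("scene","top"):
    p,d=snapshot(n); cv2.imwrite(f"pics/{n}0.png",p); np.save(f"{n}_d.npy",d)
    m=camera_model(n); np.savez(f"{n}_m.npz",**m); print(n,m)
o=get_obs(); print(o)
E
```

```text
scene {'fx': 519.8921354138403, 'fy': 519.8921354138403, 'cx': 281.32830400765175, 'cy': 213.07499343210463, 'world_to_cam': array([[-0.74016013, -0.67232046, -0.01217285,  0.32231567],
       [-0.42786484,  0.48484894, -0.76279301,  0.30806015],
       [ 0.51874334, -0.55938064, -0.64652815,  0.9726305 ],
       [ 0.        ,  0.        ,  0.        ,  1.        ]])}
top {'fx': 411.07552431171626, 'fy': 411.07552431171626, 'cx': 278.64914936365426, 'cy': 209.00019317533, 'world_to_cam': array([[-1.71435361e-03, -9.99998435e-01, -4.37530934e-04,
        -1.81463302e-02],
       [-9.94726730e-01,  1.75018312e-03, -1.02545936e-01,
         5.08223131e-01],
       [ 1.02546541e-01,  2.59423720e-04, -9.94728174e-01,
         1.24151043e+00],
       [ 0.00000000e+00,  0.00000000e+00,  0.00000000e+00,
         1.00000000e+00]])}
{'clock': 0.1, 'joint_pos': array([-5.90651066e+01,  2.05870628e+01,  6.38642687e-01, -1.87555448e-02,
       -7.01359529e+01, -1.65048594e+01]), 'qvel': array([ 0.06931291, -0.02447327,  0.04844587,  0.11755504,  0.04154112,
        0.03707656]), 'tau': array([-5.49793804e-04, -5.84164453e+01,  2.93753010e+01,  7.01541334e+00,
        1.02334691e-02, -6.45021896e-05]), 'tool_pos': array([ 0.1680614 , -0.65331289,  0.24471329]), 'orientation': array([ 1.79914094e+02, -7.06658188e-03, -1.65576347e+02]), 'force': array([1.12867787, 0.01862635, 0.80012406]), 'moment': array([-0.03261332, -0.01420605,  0.00912807]), 'gripper_force': 0.0, 'opening': 0.08757471339681532}
```

View pics/scene0.png

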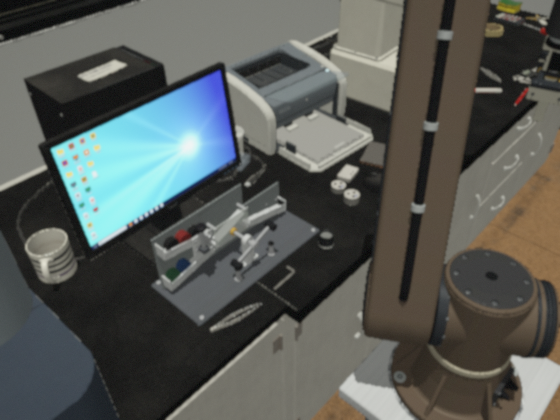

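View pics/top0.png

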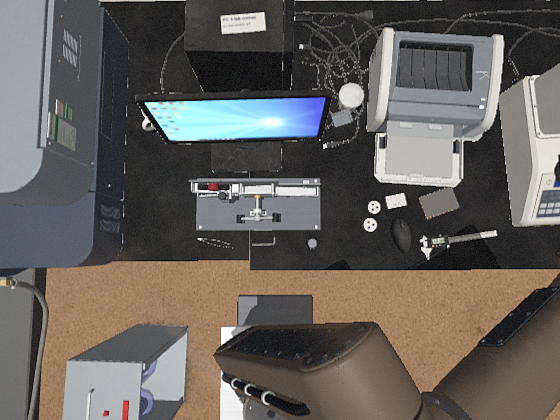

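```bash
cat > h.py <<'E'
import numpy as np,cv2
def M(n): return np.load(f"{n}_m.npz")
def ray(n,u,v):
    m=M(n);T=m["world_to_cam"];R=T[:3,:3]
    return -R.T@T[:3,3], R.T@np.array([(u-m["cx"])/m["fx"],(v-m["cy"])/m["fy"],1])
def onz(n,u,v,z):
    c,d=ray(n,u,v); return c+d*(z-c[2])/d[2]
def proj(n,p):
    m=M(n);q=m["world_to_cam"][:3,:3]@p+m["world_to_cam"][:3,3]
    return np.array([m["fx"]*q[0]/q[2]+m["cx"],m["fy"]*q[1]/q[2]+m["cy"]])
def dep(n,u,v,d):
    c,r=ray(n,u,v); return c+r*d[int(v),int(u)]
E
python3 - <<'E'
from h import *
a=cv2.imread("pics/top0.png")[165:260,185:330];b=cv2.imread("pics/scene0.png")[170:340,145:325]
cv2.imwrite("pics/t1.png",cv2.resize(a,None,fx=5,fy=5,interpolation=cv2.INTER_CUBIC))
cv2.imwrite("pics/s1.png",cv2.resize(b,None,fx=3.5,fy=3.5,interpolation=cv2.INTER_CUBIC))
d=np.load("top_d.npy")
for u,v in[(230,100),(160,100),(310,92),(230,138),(300,220),(258,195),(240,218),(276,218)]: print(u,v,dep("top",u,v,d).round(3))
E
```

```text
230 100 [0.735 0.096 0.344]
160 100 [0.732 0.259 0.353]
310 92 [ 0.751 -0.093  0.352]
230 138 [0.708 0.123 0.113]
300 220 [ 0.475 -0.086  0.008]
258 195 [0.544 0.042 0.081]
240 218 [0.477 0.096 0.064]
276 218 [ 0.474 -0.011  0.102]
```

View pics/t1.png

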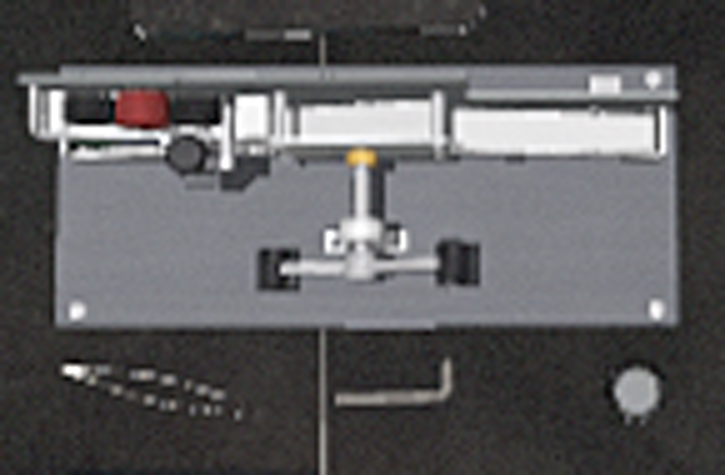

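View pics/s1.png

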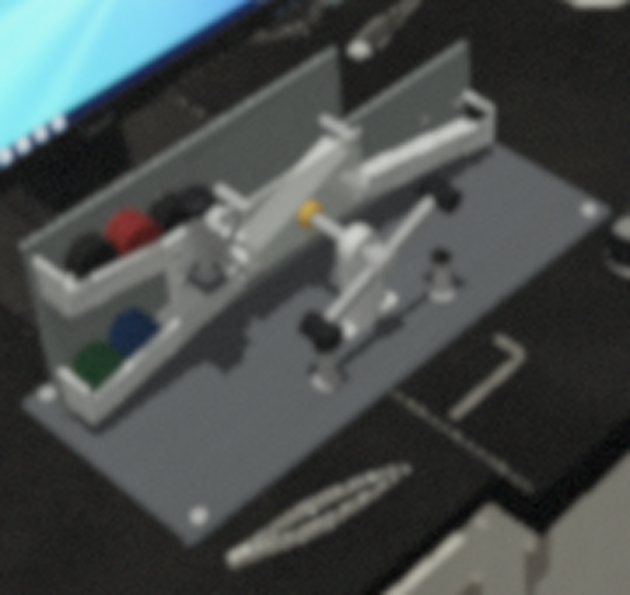

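Run:
```python
from h import *
f=lambda cu,cv,z:print((cu,cv),onz("top",185+cu/5-.4,165+cv/5-.4,z).round(4))
f(186,154,.16);f(459,262,.104);f(278,269,.062)
for c in[(57,327),(678,325),(676,68)]:f(*c,.008)
f(637,390,.038)
d=np.load("top_d.npy")
for u,v in[(222,195),(221,195),(223,196),(276,217),(277,217),(277,216),(240,218),(213,186)]: print(u,v,dep("top",u,v,d).round(3))
for p in[onz("top",221.8,195.4,.16),onz("top",276.4,217,.104)]:print((proj("scene",p)-[145,170])*3.5)
```

```text
(186, 154) [0.5325 0.1381 0.16  ]
(459, 262) [ 0.477  -0.0125  0.104 ]
(278, 269) [0.4764 0.0959 0.062 ]
(57, 327) [0.4448 0.2383 0.008 ]
(678, 325) [ 0.4454 -0.1482  0.008 ]
(676, 68) [ 0.6074 -0.1489  0.008 ]
(637, 390) [ 0.4045 -0.1199  0.038 ]
222 195 [0.534 0.138 0.157]
221 195 [0.534 0.14  0.16 ]
223 196 [0.531 0.135 0.162]
276 217 [ 0.477 -0.011  0.109]
277 217 [ 0.477 -0.014  0.105]
277 216 [ 0.48  -0.014  0.102]
240 218 [0.477 0.096 0.064]
213 186 [0.561 0.165 0.146]
[193.32765319 193.59827385]
[440.19011575 179.92916041]
```

The top view shows the button at about (222,195), the right pad at (276,217) and the left pad at (240,218). The sorter is square to the world axes with its pivot near (0.562, 0.042). First I shut the fingers and travel.

Call:
play_rows(
  deltas=[
    [0.024,0.049,0,0,0,-0.04],
    [0.024,0.049,0,0,0,-0.04],
    [0.024,0.049,0,0,0,0],
    [0.024,0.049,0,0,0,0],
    [0.024,0.049,0,0,0,0],
    [0.024,0.049,0,0,0,0],
    [0.024,0.049,0,0,0,0],
    [0.024,0.049,0,0,0,0],
  ],
  gripper=-1,
)

```text
clock: 0.9
tool_pos: [0.322, -0.3384, 0.2454]
orientation: [180.0, -0.0, -180.0]
force: [1.9, -0.0, 0.3]
opening: 0.0292
gripper_force: 0.0
```

Call:
play_rows(
  deltas=[
    [0.024,0.049,0,0,0,0],
    [0.024,0.049,0,0,0,0],
    [0.024,0.049,0,0,0,0],
    [0.024,0.049,0,0,0,0],
    [0.024,0.049,0,0,0,0],
    [0.024,0.049,0,0,0,0],
    [0.024,0.049,0,0,0,0],
    [0,0,0,0,0,0],
    [0,0,0,0,0,0],
  ],
)

```text
clock: 1.8
tool_pos: [0.4561, -0.0648, 0.2451]
orientation: [-180.0, -0.1, -179.8]
force: [-0.3, -0.7, 0.5]
opening: 0.0003
gripper_force: 0.0
```

Call:
play_rows(
  deltas=[
    [0.013,0.027,-0.025,0,0,0],
    [0.013,0.027,-0.03,0,0,0],
    [0,0,-0.045,0,0,0],
    [0,0,-0.03,0,0,0],
    [0,0,-0.01,0,0,0],
    [0,0,0,0,0,0],
  ],
)

```text
clock: 2.4
tool_pos: [0.4762, -0.0236, 0.1329]
orientation: [-179.9, -0.1, 180.0]
force: [-0.1, -0.5, 0.0]
opening: 0.0007
gripper_force: 0.0
```

Call:
play_rows(
  deltas=[
    [0,0,-0.01,0,0,0],
    [0,0,-0.01,0,0,0],
    [0,0,-0.01,0,0,0],
    [0,0,-0.01,0,0,0],
    [0,0,0,0,0,0],
  ],
)

```text
clock: 2.9
tool_pos: [0.4765, -0.0224, 0.1005]
orientation: [180.0, -0.1, -180.0]
force: [-0.5, -0.5, 0.3]
opening: 0.0005
gripper_force: 0.0
```

Call:
play_rows(
  deltas=[
    [0,0,-0.01,0,0,0],
    [0,0,-0.01,0,0,0],
    [0,0,-0.006,0,0,0],
  ],
)

```text
clock: 3.2
tool_pos: [0.477, -0.0222, 0.08]
orientation: [180.0, -0.0, -180.0]
force: [0.8, 0.1, 2.0]
opening: 0.0001
gripper_force: 0.8
```

Call:
play_rows(
  deltas=[
    [0,0,-0.002,0,0,0],
    [0,0,-0.002,0,0,0],
  ],
)

```text
clock: 3.4
tool_pos: [0.4774, -0.0223, 0.0788]
orientation: [-180.0, 0.0, -179.9]
force: [-10.3, 2.5, 34.2]
opening: 0.0006
gripper_force: 16.2
```

Run:
```python
from plant import *
import cv2
p,d=snapshot("scene")
cv2.imwrite("pics/s2.png",cv2.resize(p[170:340,145:325],None,fx=3.5,fy=3.5,interpolation=cv2.INTER_CUBIC))
o=get_obs();print(o["tool_pos"],o["force"])
```

```text
[ 0.47736796 -0.02235534  0.07893379] [-9.22391945  1.93552245 27.29226824]
```

View pics/s2.png

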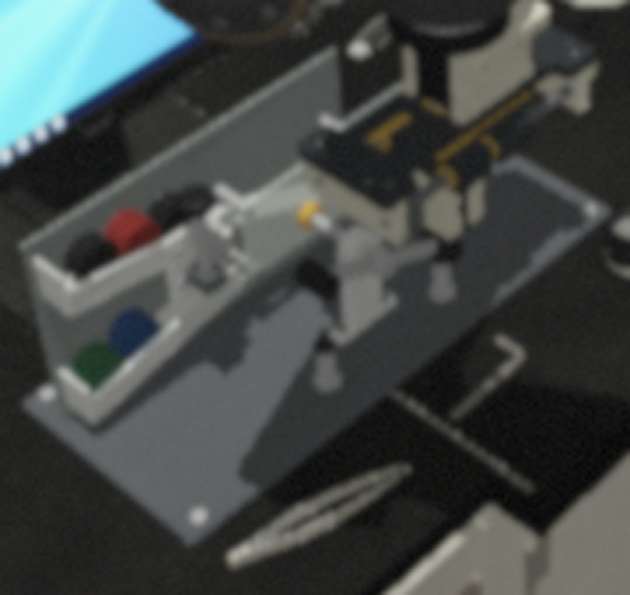

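The gate is against its other stop: the lever's right end is down at about (440,250) and the force was 34 N. The three mounts still wait at (90,250), (130,230) and (180,205). Before going to the button, I check the heights around it.

Run:
```python
from h import *
d=np.load("top_d.npy")
for v in range(184,205):
    print(v,[ (lambda p:f"{p[0]*1000:.0f},{p[1]*1000:.0f},{p[2]*1000:.0f}")(dep("top",u,v,d)) for u in range(212,240,2)])
```

```text
184 ['567,169,142', '567,162,147', '568,158,137', '569,153,131', '572,151,111', '567,141,142', '568,135,141', '568,130,136', '573,128,109', '573,122,107', '573,116,109', '573,110,110', '573,104,110', '573,99,110']
185 ['565,169,139', '564,163,144', '566,158,135', '566,153,135', '566,147,134', '565,141,141', '565,135,140', '565,130,138', '567,125,128', '569,121,112', '571,117,104', '571,111,103', '570,105,107', '571,99,102']
186 ['561,168,147', '561,162,145', '562,158,140', '564,154,129', '562,146,141', '563,141,136', '562,135,138', '562,130,138', '564,125,129', '567,122,106', '568,117,105', '378,-19,1287', '568,105,103', '568,99,103']
187 ['558,168,145', '559,163,144', '560,158,134', '561,153,131', '560,147,133', '560,141,137', '560,135,138', '560,130,133', '561,125,128', '563,121,118', '564,116,109', '564,110,107', '565,105,103', '564,99,106']
188 ['556,168,144', '556,163,141', '556,158,139', '558,153,132', '557,147,136', '557,141,138', '557,135,138', '557,130,137', '557,124,135', '559,121,119', '561,116,110', '561,110,109', '562,105,104', '562,99,103']
189 ['553,168,144', '553,163,
[... 2539 characters left out ...]
24,145,103', '524,140,99', '523,133,106', '535,139,11', '535,133,12', '535,127,11', '536,121,7', '536,115,5', '536,109,6']
202 ['532,189,10', '533,184,7', '532,177,8', '533,171,7', '532,165,9', '522,146,94', '522,141,95', '522,135,94', '532,140,9', '532,133,12', '532,127,7', '532,121,10', '533,115,4', '532,108,8']
203 ['529,189,12', '530,184,3', '529,177,10', '530,171,5', '529,165,7', '529,158,10', '529,152,9', '529,146,7', '529,139,10', '529,133,9', '529,127,10', '530,121,4', '529,114,10', '529,108,9']
204 ['526,190,7', '526,183,12', '526,177,7', '526,171,8', '526,164,10', '526,159,5', '526,152,11', '526,145,13', '526,139,12', '526,134,6', '526,127,8', '526,121,5', '526,115,8', '526,108,7']
```

Call:
play_rows(
  deltas=[
    [0,0,0.03,0,0,0],
    [0,0,0.05,0,0,0],
    [0,0,0.06,0,0,0],
    [0,0,0.04,0,0,0],
    [0,0,0,0,0,0],
  ],
)

```text
clock: 3.95
tool_pos: [0.4793, -0.0219, 0.2261]
orientation: [179.9, 0.5, -179.9]
force: [0.5, 0.6, -0.3]
opening: 0.0003
gripper_force: 0.0
```

Call:
play_rows(
  deltas=[
    [0.0155,0.05,0,0,0,0],
    [0.0155,0.05,0,0,0,0],
    [0.0155,0.05,0,0,0,0],
    [0.0155,0.05,0,0,0,0],
    [0,0,-0.02,0,0,0],
    [0,0,-0.02,0,0,0],
    [0,0,0,0,0,0],
  ],
)

```text
clock: 4.65
tool_pos: [0.5248, 0.1372, 0.1864]
orientation: [-179.9, -0.3, -180.0]
force: [-1.0, -0.3, -0.0]
opening: 0.0004
gripper_force: 0.0
```

Call:
play_rows(
  deltas=[
    [0.004,0,0,0,0,0],
    [0,0,-0.009,0,0,0],
    [0,0,-0.009,0,0,0],
    [0,0,-0.006,0,0,0],
    [0,0,0,0,0,0],
  ],
)

```text
clock: 5.15
tool_pos: [0.5298, 0.1374, 0.17]
orientation: [-180.0, -0.0, -180.0]
force: [1.3, -0.5, 1.7]
opening: 0.0005
gripper_force: 0.7
```

Call:
play_rows(
  deltas=[
    [0,0,-0.002,0,0,0],
    [0,0,0,0,0,0],
    [0,0,0,0,0,0],
  ],
)

```text
clock: 5.45
tool_pos: [0.5298, 0.1374, 0.1689]
orientation: [-180.0, 0.0, -180.0]
force: [1.6, -0.6, 0.7]
opening: 0.0004
gripper_force: 0.8
```

Call:
play_rows(
  deltas=[
    [0,0,-0.003,0,0,0],
    [0,0,-0.002,0,0,0],
    [0,0,0,0,0,0],
  ],
)

```text
clock: 5.75
tool_pos: [0.5297, 0.1374, 0.1646]
orientation: [-180.0, -0.0, -180.0]
force: [-0.6, -1.6, 2.4]
opening: 0.0002
gripper_force: 1.2
```

Call:
play_rows(
  deltas=[
    [0,0,0,0,0,0],
    [0,0,0,0,0,0],
    [0,0,0,0,0,0],
    [0,0,0,0,0,0],
    [0,0,0,0,0,0],
    [0,0,0,0,0,0],
    [0,0,0,0,0,0],
    [0,0,0,0,0,0],
    [0,0,0,0,0,0],
    [0,0,0,0,0,0],
  ],
)

```text
clock: 6.75
tool_pos: [0.5297, 0.1374, 0.1647]
orientation: [-180.0, -0.0, -180.0]
force: [0.3, -1.0, 3.4]
opening: 0.0006
gripper_force: 1.2
```

Run:
```python
from plant import *
import cv2
p,d=snapshot("scene")
cv2.imwrite("pics/s3.png",cv2.resize(p[170:340,145:325],None,fx=3.5,fy=3.5,interpolation=cv2.INTER_CUBIC))
o=get_obs();print(o["tool_pos"],o["force"])
```

```text
[0.52975803 0.13748801 0.16474512] [ 1.93457446 -1.9017564   2.46687449]
```

View pics/s3.png

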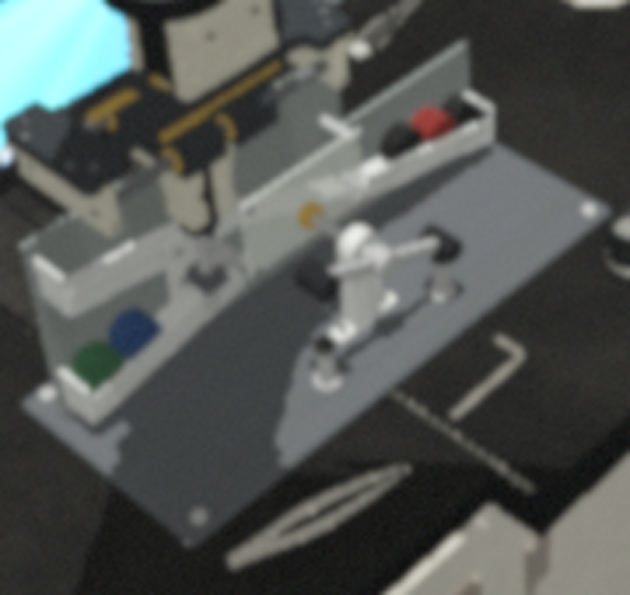

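All three mounts are in the right chute, at (400,140), (432,122) and (465,105). The left chute is unchanged and the gate is still over. I lift off now.

Call:
play_rows(
  deltas=[
    [0,0,0.01,0,0,0],
    [0,0,0.02,0,0,0],
    [0,0,0.05,0,0,0],
    [0,0,0.05,0,0,0],
    [0,0,0,0,0,0],
    [0,0,0,0,0,0],
    [0,0,0,0,0,0],
  ],
)

```text
clock: 7.5
tool_pos: [0.529, 0.1375, 0.268]
orientation: [-180.0, -0.1, -180.0]
force: [-0.3, 0.4, -0.4]
opening: 0.0009
gripper_force: 0.0
```

Run:
```python
from plant import *
import cv2
p,d=snapshot("scene")
cv2.imwrite("pics/s4.png",cv2.resize(p[170:340,145:325],None,fx=3.5,fy=3.5,interpolation=cv2.INTER_CUBIC))
```

```text
(no output)
```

View pics/s4.png

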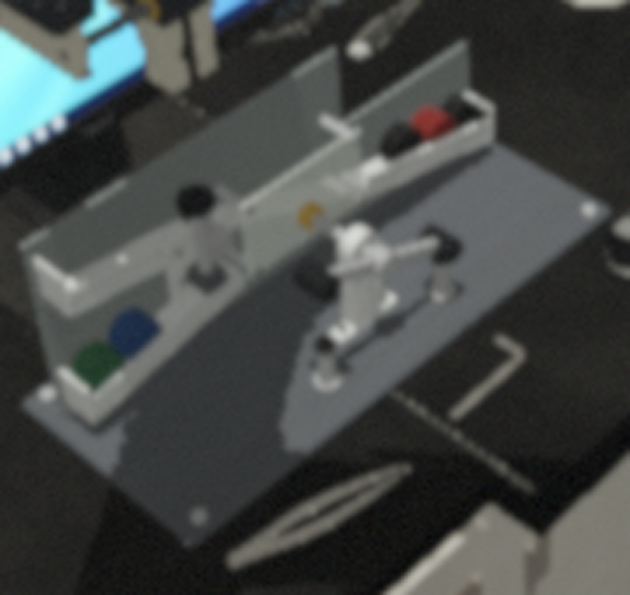

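The button is up again at (196,200), the mounts lie at rest in the right chute and the arm is clear.

```bash
python3 -c "
from plant import *
print(close_job())"
```

```text
the job is handed in; nothing more can be done
None
```

The job is handed in at about 7.6 s on the clock: the gate is over to the right, all three mounts lie in the right chute, the feed stop is up again and the arm is clear; `close_job()` returned no verdict.

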